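# Put the punch away and close the slide-lid punch case

## Task

Put the steel punch that stands in the small wooden bench block back into the empty hole of the punch case, fully down on its head. Then slide the case's lid shut along its grooves, over the sprung ridge and fully home against the end wall, by feel: keep the push steady and never ram, twist or jam the lid. Leave the oil can, wrench, loose blanks and the punches already in the case alone.

Things in the scene. Friction and masses are not known exactly. Their poses are not given: they have to be found in the camera images.
- case: Wooden punch case, 210 (x) x 112 (y) x 75 mm high, screwed to the bench. Origin: centre of its underside, on the bench; z up. The lid closes towards +x; the end at -x is the low mouth. Inside, a grey block with its top 44 mm up has four holes on the centre line: x = -60, -22, 16 (filled) and 54 mm (empty). Opening between the side lips: 92 mm.
- stop (a point): Middle of the inner face of the case's end wall, the lid's stop, 66 mm above the bench (x = 95 mm in the case). The lid slides on side ledges 62 mm up, in grooves with 1 mm of play each side and 1.2 mm in height; lips over the grooves and the end wall reach 75 mm up. Axes as the case's. The lid may load the case with at most 45 N, all contacts together; a steady push of up to 31 N is safe.
- ridge_top (a point): Crest of the sprung half-round brass ridge across the case, 60 mm wide, 3 mm proud of the ledges (x = 82 mm in the case). Sliding the lid freely takes 1 to 3 N; over the last 13 mm its bevelled nose forces the ridge down and the push climbs to some 14 to 25 N; 2 mm before home the ridge snaps into a groove under the lid, the push falls off, and the lid runs up against the end wall.
- lid_rib (a point): Centre of the dark grip rib on the loose plywood lid (200 x 100 x 7 mm): 12 mm thick along the slide, 50 wide, 20 tall; its top is 89 mm and the lid's face 69 mm above the bench. It lies 30 mm from the lid's trailing end. Axes as the case's. The lid starts 70 to 100 mm open; home, this point is at x = -75, y = 0, z = 79 mm in the case.
- punch_mid (a point): Middle of the loose steel punch, 0.1 kg: upright, 52 mm tall, shank 16 mm in diameter with a bevelled foot, head 24 mm in diameter and 14 mm tall on top (12 to 26 mm above this point). It stands 12 mm deep in the bench block. Seated in the case it hangs by its head, this point 12 mm below the hole's mouth and the head's top 58 mm above the bench.
- hole (a point): Centre of the mouth of the case's empty hole, 44 mm above the bench: 18 mm in diameter, 2 mm bevel, 40 mm deep. Axes as the case's.
- block: Wooden bench block 80 x 80 x 22 mm, fixed to the bench, with the punch standing in its centre. Origin: centre of its underside.
- oil_can: Bystander: white oil can with a green spout, 60 mm in diameter, 125 mm high with its spout. Origin: centre of its underside.
- wrench: Bystander: wrench lying on the bench, 160 mm long. Origin: centre of its underside.
- blank_a: Bystander: stamped steel blank, about 185 x 40 x 4 mm, lying flat. Origin near its middle, on its underside.
- blank_b: Bystander: another such blank.
- lid: The lid itself. Origin: centre of its underside, 70 mm ahead (towards the stop) of the rib's centre. Home: x = -5 mm, z = 62 mm in the case's frame.
- punch: The loose punch itself. Origin: centre of its foot.
- kept0: Punch already in the case, origin at its foot (the other two, kept1 and kept2, likewise).
- kept1: Punch already in the case.
- kept2: Punch already in the case, the one next to the empty hole.
Things that resemble listed ones, but are neither listed nor needed, are in the scene too. What is shaped like the punch but orange is not meant.

How it is judged (in metres and radians):
On the way, in this order (a step that is already met when the one before it is completed fails the run):
1. the punch is fully down in the empty hole and let go (horizontal distance between punch_mid and hole below 0.0025 m and z of punch_mid in the frame of case below 0.0335 m and contact force between the fingers and punch below 0.1 N), for 0.2 s.
2. the lid is over the ridge and home against the end wall (x of lid_rib in the frame of case above -0.0765 m), for 0.2 s.
At the end, for the whole second after the job is handed in: The lid lies in its grooves within 1.5 mm of its stop on the end wall, the punch is down in the formerly empty hole (within 1.5 mm of full depth, 2.5 mm of the hole's axis), and both are at rest (x of lid_rib in the frame of case above -0.0765 m and angle between the z axis of lid and the z axis of case, either way round below 0.03 rad and z of lid in the frame of case below 0.0645 m and horizontal distance between punch_mid and hole below 0.0025 m and z of punch_mid in the frame of case below 0.0335 m and linear speed of each of lid, punch below 0.01 m/s); the robot touches nothing.
It fails at once if the lid is rammed or jammed: it loads the case with more than 45 N (contact force between lid and case above 45 N).
It fails at once if a bystander is moved by more than 15 mm (distance of any of oil_can, wrench, blank_a, blank_b from where it was at the start of the episode above 0.015 m).
It fails at once if a punch already in the case is pulled up or moved by more than 8 mm (distance of any of kept0, kept1, kept2 from where it was at the start of the episode above 0.008 m).
It also fails if it takes over 61 s, if anything falls off the work surface, if the arm or the gripper's body presses on something with over 40 N, if the wrist force passes 120 N, or if a joint passes its speed limit or range.

## Robot

A 6-joint arm with a two-finger parallel gripper is mounted at the origin on the work surface. World frame = base frame: x ahead of the robot, y to its left, z up, the work surface at z = 0. Lengths are in mm, angles in degrees, forces in N, time in s.
With the tool pointing down it reaches from about 350 to 850 mm from the base axis. Payload 8.1 kg.
Tool frame: the origin (TCP) lies midway between the tips of the shut fingers; the grasp point (between the pads) lies hold_point_z behind it (hold_point_z is the distance from the TCP to the grasp point, in mm); z points along the fingers, x is the direction in which the jaws open and shut, and the axes are right-handed (so a half turn about z gives the same grasp; the last joint's range is limited). The gripper opens to 85 mm and grips with 20 to 120 N. Pads are 22 mm wide; open, the fingers measure 114 mm over their backs; the gripper's body (76 mm by 85 mm) begins 54 mm behind the grasp point. The pads swing forward as they close: fully open they stand 13 mm farther back than shut.
Start: joints at [59.507, 7.471, 85.268, -0, 87.261, -4.893], TCP at [259.229, 541.115, 231.292] pointing down, gripper open.
Joint ranges: [-169.43, 169.43], [-51.17, 129.36], [1.28, 143.12], [-76.62, 256.62], [0, 156.53], [-152.29, 152.29]. Speed limits (degrees/s): [136.94, 136.94, 159.86, 180, 180, 180].

## Interface

Orientations are given as [roll, pitch, yaw] about the fixed x, y, z axes, in that order (R = Rz(yaw) Ry(pitch) Rx(roll)).
In Python, from bench import * gives the robot as it stands.
- The arm moves only by the shell command python3 -m pendant 'ROWS' [OPENING] [FORCE]. ROWS is JSON, a list that holds one entry, the list of rows, each a list of 4 numbers: the shift along the tool's x, y, z normalised to -1 to 1, where 1 is 0.02 m, then the turn about the tool's z normalised to -1 to 1, where 1 is 0.08 rad. A call has exactly 10 rows; each row shifts and turns the pose as measured when the row begins, along the tool's axes as they then stand; what a row does not reach is not made up. A row lasts 1/12 s, in which the tool goes at most 41.7 mm and 7.16 degrees, less where a joint would pass 70% of its speed; a pose out of reach is approached as far as the arm can. A call with a number of a shift or a turn outside -1 to 1 is refused whole. A call with a gripper value outside its range is refused whole. OPENING is the gripper's target within -1 to 1 (fully open at 1, half-way at 0, shut at -1), set as the call begins (- or left out, the last holds). The fingers move at their own pace and stop on an object; FORCE is the grip in N (left out, the last holds). Time passes only in rows, so rows that do not move let the fingers close, or fill a call up. It gives the time, the measured TCP pose, the force and the opening at its end, in the units of the state.
- sense(): the state, without advancing time (a new reading comes with each control period).
- snapshot(name): name is "scene" or "top"; returns the picture (420x560x3 uint8, red, green, blue); there is no depth.
- calibration(name): a dict with "mtx" (3x3 intrinsics, pixels), "world_to_cam" (4x4, takes a point from world to camera coordinates). Camera axes: x right, y down, z forward; pixel columns grow to the right and rows downward; lengths in mm; the calibration is good to about 2 mm. A picture is of the moment at which its call begins. calibration takes no time and is no camera call.
- hand_in(): hands the job in, once; it reports no verdict.
The state is a dict: "time": time; "joint_pos": joint angles; "qd": joint speeds; "joint_efforts": joint torques, N m; "tool_pos": TCP position; "tcp_rot": TCP orientation; "ft_force": force on the tool from outside, world axes, zero at the start; "wrist_torque": the same for the moment, N m; "finger_gap": finger opening in mm.
Only numpy, scipy, OpenCV 4.12 (cv2) and the standard library are available. Lean on these libraries where they do the work, as an engineer would, in place of code of your own. Each camera call takes 0.05 s, during which the arm holds its last target.

## Working session

There is one attempt and no reset: what is moved stays moved. The work goes in short steps, Python scripts to look and compute and a shell command to move; the robot and the scene stay as the last step left them, time stands still between calls to the robot, and variables do not carry over. Pictures are saved under pics/ and viewed, and the job is handed in when it is done.

```bash
mkdir -p pics; ls; python3 - <<'E'
from bench import *
import cv2
s=sense();print(s)
for n in("scene","top"):
    im=snapshot(n);cv2.imwrite(f"pics/{n}0.png",im[:,:,::-1]);c=calibration(n);print(c)
E
```

```text
pics
{'time': 0.0, 'joint_pos': array([ 5.95082845e+01,  7.51343480e+00,  8.53280582e+01,  6.33472066e-04,
        8.72615542e+01, -4.89383037e+00]), 'qd': array([-0.00616635,  0.11150767, -0.0116974 , -0.01223304,  0.00217962,
        0.09571669]), 'joint_efforts': array([-6.43863914e-04, -5.69389093e+01, -5.00545979e+01, -3.46685993e-04,
        1.49239087e-02, -6.35956167e-05]), 'tool_pos': array([258.9418133 , 540.65313214, 230.27357546]), 'tcp_rot': array([-1.79990579e+02,  1.02617538e-01,  6.44020924e+01]), 'ft_force': array([ 0.16428858,  0.25057448, -0.63553775]), 'wrist_torque': array([ 0.00808222,  0.05953723, -0.00801532]), 'finger_gap': 85.38977050809183}
{'mtx': array([[411.17207542,   0.        , 277.40786778],
       [  0.        , 411.17207542, 206.97806461],
       [  0.        ,   0.        ,   1.        ]]), 'world_to_cam': array([[-5.92599032e-01,  8.05452025e-01,  8.56866482e-03,
         2.95043082e+02],
       [ 4.42443798e-01,  3.34373728e-01, -8.32128413e-01,
        -2.21336900e+02],
       [-6.73104652e-01, -4.89327340e-01, -5.54516801e-01,
         1.32768884e+03],
       [ 0.00000000e+00,  0.00000000e+00,  0.00000000e+00,
         1.00000000e+00]])}
{'mtx': array([[543.73739833,   0.        , 279.83948505],
       [  0.        , 543.73739833, 203.79111014],
       [  0.        ,   0.        ,   1.        ]]), 'world_to_cam': array([[ 2.76112052e-02, -9.99333294e-01,  2.38870170e-02,
         4.51565089e+01],
       [-9.95898905e-01, -2.95602008e-02, -8.55076942e-02,
         6.50384058e+02],
       [ 8.61567907e-02, -2.14280836e-02, -9.96051126e-01,
         1.24916081e+03],
       [ 0.00000000e+00,  0.00000000e+00,  0.00000000e+00,
         1.00000000e+00]])}
```

View pics/scene0.png

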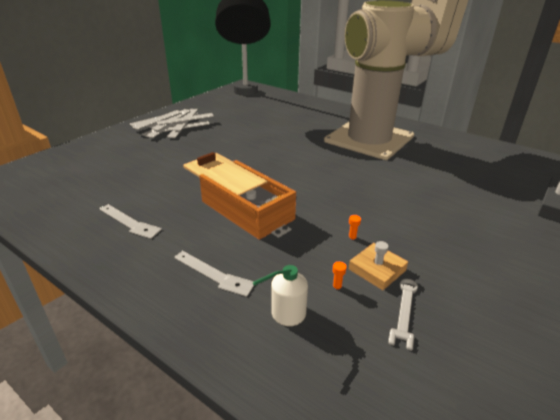

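View pics/top0.png

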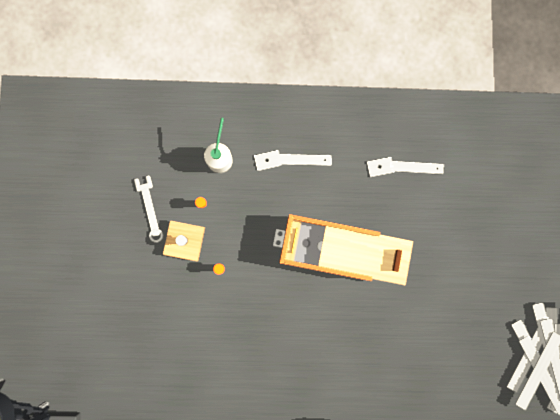

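The top view shows the block at about (184,241) with the punch head near (181,240). The case runs from its end wall at about (287,240) to the lid's trailing end at about (410,262), with the rib near (397,260). Next I'll zoom in.

```bash
python3 - <<'E'
import cv2
im=cv2.imread("pics/top0.png")
a=cv2.resize(im[205:295,265:425],None,fx=5,fy=5,interpolation=cv2.INTER_CUBIC);cv2.imwrite("pics/top0case.png",a)
a=cv2.resize(im[185:285,130:240],None,fx=6,fy=6,interpolation=cv2.INTER_CUBIC)[:600];cv2.imwrite("pics/top0blk.png",a)
im=cv2.imread("pics/scene0.png")
a=cv2.resize(im[145:245,175:305],None,fx=6,fy=6,interpolation=cv2.INTER_CUBIC);cv2.imwrite("pics/sc0case.png",a)
a=cv2.resize(im[200:300,320:430],None,fx=6,fy=6,interpolation=cv2.INTER_CUBIC);cv2.imwrite("pics/sc0blk.png",a)
E
```

```text
(no output)
```

View pics/top0case.png

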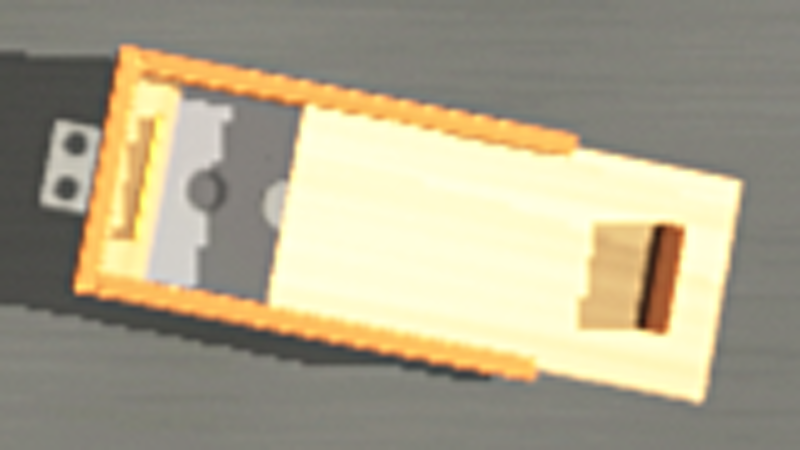

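View pics/top0blk.png

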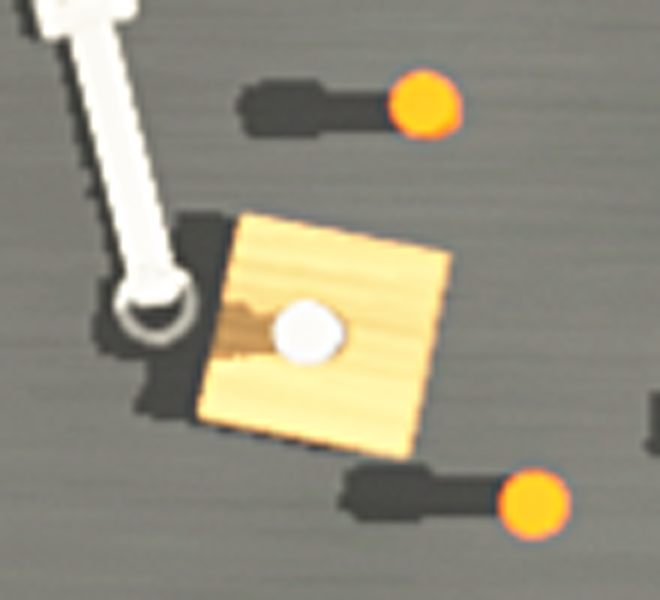

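View pics/sc0case.png

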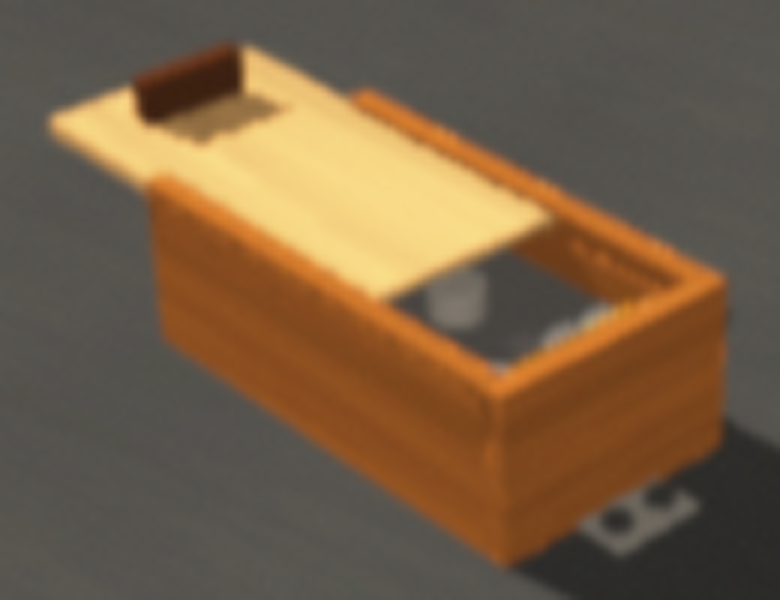

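View pics/sc0blk.png

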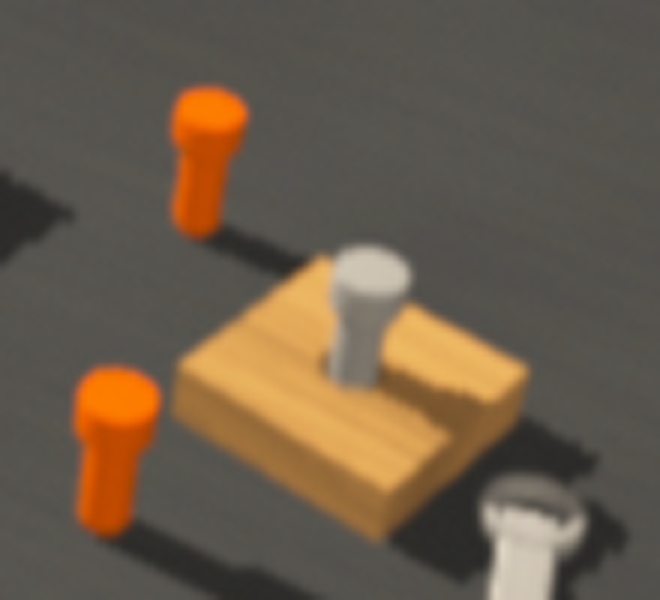

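```bash
cat > fit.py <<'E'
from bench import *
import numpy as np
from scipy.optimize import least_squares
C={n:calibration(n) for n in("top","scene")}
def proj(n,P):
    P=np.atleast_2d(P); c=C[n]; q=P@c["world_to_cam"][:3,:3].T+c["world_to_cam"][:3,3]; q=q@c["mtx"].T
    return q[:,:2]/q[:,2:]
def place(p,P):
    P=np.atleast_2d(np.array(P,float)); a=np.radians(p[2]); R=np.array([[np.cos(a),-np.sin(a),0],[np.sin(a),np.cos(a),0],[0,0,1]])
    return P@R.T+[p[0],p[1],0]
def cr(uv,off,k): return (np.array(uv,float)+.5)/k-.5+np.array(off)
def back(n,uv,z):
    c=C[n];R=c["world_to_cam"][:3,:3];t=c["world_to_cam"][:3,3]
    d=R.T@np.linalg.solve(c["mtx"],[uv[0],uv[1],1]);o=-R.T@t
    return o+d*(z-o[2])/d[2]
E
python3 - <<'E'
from fit import *
T=cr([(122,45),(76,292),(578,137),(536,378)],(265,205),5);TP=[(105,-56,75),(105,56,75),(-105,-56,75),(-105,56,75)]
S=cr([(725,278),(500,390),(722,440),(505,565),(152,182),(165,340),(355,92)],(175,145),6)
SP=[(105,56,75),(105,-56,75),(105,56,0),(105,-56,0),(-105,-56,75),(-105,-56,0),(-105,56,75)]
r0=lambda p:np.r_[(proj("top",place(p,TP))-T).ravel(),(proj("scene",place(p,SP))-S).ravel()]
f=least_squares(r0,[500,-20,80],loss="soft_l1");print("case",f.x,np.round(r0(f.x),1))
for sel in("top","scene"):
    rr=(lambda p:(proj("top",place(p,TP))-T).ravel()) if sel=="top" else (lambda p:(proj("scene",place(p,SP))-S).ravel())
    g=least_squares(rr,f.x);print(sel,g.x,np.abs(g.fun).max())
h=place(f.x,[54,0,44])[0];print("hole",h,back("top",cr((207,190),(265,205),5),44), proj("top",h))
k=place(f.x,[16,0,58])[0];print("kept2",k)
pt=cr((308,331),(130,185),6);ps=cr((371,272),(320,200),6)
g=least_squares(lambda q:np.r_[(proj("top",[*q,62])-pt)[0],(proj("scene",[*q,62])-ps)[0]],[500,200]);print("punch",g.x,g.fun,back("top",pt,62),back("scene",ps,62))
B=cr([(238,213),(453,253),(410,458),(198,418)],(130,185),6);print("blk",np.mean([back("top",b,22) for b in B],0))
a=np.radians(f.x[2]);ux=np.array([np.cos(a),np.sin(a)])
for nm,uv,z in[("lidtr",(743,182),69),("lidtr",(704,402),69),("lead",(304,105),69),("lead",(270,303),69),("ribtop",(664,279),89)]:
    w=back("top",cr(uv,(265,205),5),z);d=w[:2]-f.x[:2];print(nm,w.round(1),d@ux,d@[-ux[1],ux[0]])
for nm,uv,z in [("ribtopL",(135,85),89),("ribtopR",(238,45),89)]:
    w=back("scene",cr(uv,(175,145),6),z);d=w[:2]-f.x[:2];print(nm,w.round(1),d@ux,d@[-ux[1],ux[0]])
for n,uv in[("or",(425,104)),("or",(535,505))]:print(n,back("top",cr(uv,(130,185),6),52))
print("can",back("top",(218,157),60))
E
```

```text
case [550.95823291 -51.53629771  80.70951167] [ 0.2 -0.   0.  -0.4  0.2 -0.8  0.   0.1  0.6 -0.4  0.6  0.5 -0.   0.2
  0.3  0.1 -1.3 -1.  -0.5 -0.6  1.7 -0.9]
top [550.32196872 -51.26749485  80.68920789] 0.49064056467076966
scene [551.8242371  -51.48321233  80.91090989] 1.6004765274539068
hole [559.67599242   1.75535894  44.        ] [559.40823838   1.34534528  44.        ] [[305.82517592 242.47863325]]
kept2 [553.54127276 -35.74617722  58.        ]
punch [558.42340772 287.28953864] [-0.6114624  -0.37336871 -0.24301079 -0.78098142] [557.62028042 285.87685582  62.        ] [560.32584602 288.64829371  62.        ]
blk [556.7752687  285.58502436  22.        ]
lidtr [ 569.4 -240.5   69. ] -183.45230295920305 -48.73569066950781
lidtr [ 470.  -223.4   69. ] -182.69762527119497 52.1964582127271
lead [598.7 -40.   69. ] 19.09204332165013 -45.22483601395505
lead [509.  -26.5  69. ] 17.964557705750117 45.43372503278297
ribtop [ 524.9 -200.    89. ] -150.70419645140288 1.7901737277521534
ribtopL [ 554.6 -202.7   89. ] -148.62712309247902 -28.051564623053114
ribtopR [ 502.5 -195.    89. ] -149.38208565141494 24.617053752556657
or [645.59586626 246.63874535  52.        ]
or [494.45636319 199.016356    52.        ]
can [749.65904464 209.53413332  60.        ]
```

```bash
cat > st.py <<'E'
from fit import *
import sys
s=sense()
def todo(x,y,z,yaw,s=s):
    r=np.radians(s["tcp_rot"][2]);d=np.array([x,y,z])-s["tool_pos"]
    tx=np.array([np.cos(r),np.sin(r)]);ty=np.array([np.sin(r),-np.cos(r)])
    dy=(yaw-s["tcp_rot"][2]+180)%360-180
    print("units x,y,z:",np.round([d[:2]@tx/20,d[:2]@ty/20,-d[2]/20],3),"turn:",round(-np.radians(dy)/.08,3))
def show(s=s):
    print("t",round(s["time"],2),"tcp",s["tool_pos"].round(2),"rot",s["tcp_rot"].round(2),"F",s["ft_force"].round(1),"gap",round(s["finger_gap"],1),"T",s["wrist_torque"].round(2))
if __name__=="__main__":
    show()
    if len(sys.argv)>4: todo(*map(float,sys.argv[1:5]))
E
python3 -c "
import bench;print([n for n in dir(bench) if n[0]!='_']);print(getattr(bench,'hold_point_z',None))"
python3 -m pendant '[[[0,0,0,1],[0,0,0,1],[0,0,0,1],[0,0,0,1],[0,0,0,1],[0,0,0,1],[0,0,0,1],[0,0,0,1],[0,0,0,1],[0,0,0,1]]]' 0
python3 st.py 557.5 286 110 -9.3
```

```text
['PlanningError', 'calibration', 'hand_in', 'hold_point_z', 'sense', 'snapshot']
18.700000000000003
time: 0.93
tool_pos: [257.2, 537.6, 223.7]
tcp_rot: [179.5, 0.6, 16.6]
ft_force: [0.4, 0.3, 0.7]
finger_gap: 42.8
t 0.93 tcp [257.18 537.63 223.73] rot [179.48   0.56  16.56] F [0.4 0.3 0.7] gap 42.8 T [-0.03 -0.03 -0.01]
units x,y,z: [10.808 16.339  5.687] turn: 5.642
```

```bash

python3 -m pendant '[[[0,0,0,1],[0,0,0,1],[0,0,0,1],[0,0,0,1],[0,0,0,1],[0,0,0,0.5],[0.5,0.8,0,0],[0.5,0.8,0,0],[0.5,0.8,0,0],[0.5,0.8,0,0]]]' 0
python3 st.py 557.5 286 110 -9.3
```

```text
time: 1.77
tool_pos: [282.2, 464.9, 217.6]
tcp_rot: [178.7, 0.6, -10.1]
ft_force: [0.5, 0.0, 0.1]
finger_gap: 42.7
t 1.77 tcp [282.16 464.91 217.6 ] rot [178.71   0.56 -10.1 ] F [0.5 0.  0.1] gap 42.7 T [0.01 0.02 0.03]
units x,y,z: [15.122  6.394  5.38 ] turn: -0.174
```

```bash

python3 -m pendant '[[[0.5,0.2,0,0],[1,0.4,0.2,0],[1,0.4,0.2,0],[1,0.4,0.2,0],[1,0.4,0.2,0],[1,0.4,0.2,0],[1,0.4,0.2,0],[1,0.4,0.2,0],[1,0.4,0.2,0],[1,0.4,0.2,0]]]' 0
python3 st.py 557.5 286 110 -9.3
```

```text
time: 2.6
tool_pos: [462.6, 351.4, 177.7]
tcp_rot: [178.7, 0.7, -9.9]
ft_force: [0.4, -0.4, -0.8]
finger_gap: 42.5
t 2.6 tcp [462.56 351.41 177.75] rot [178.7    0.7   -9.94] F [ 0.4 -0.4 -0.8] gap 42.5 T [0.05 0.02 0.04]
units x,y,z: [5.24  2.402 3.387] turn: -0.14
```

```bash

python3 -m pendant '[[[0.9,0.4,0.3,0],[0.9,0.4,0.4,0],[0.9,0.4,0.4,0],[0.9,0.4,0.4,0],[0.9,0.4,0.4,0],[0.5,0.2,0.4,0],[0.2,0.1,0.4,-0.1],[0,0,0.3,0],[0,0,0.2,0],[0,0,0,0]]]' 0
python3 st.py 557.5 286 110 -9.3
python3 - <<'E'
from fit import *
import cv2
a=snapshot("top")[:,:,::-1];b=snapshot("scene")[:,:,::-1]
cv2.imwrite("pics/t1.png",np.hstack([cv2.resize(a[195:295,130:230],None,fx=4,fy=4,interpolation=2),cv2.resize(b[190:290,330:430],None,fx=4,fy=4,interpolation=2)]))
E
```

```text
time: 3.43
tool_pos: [563.8, 281.4, 104.3]
tcp_rot: [178.6, 1.0, -9.7]
ft_force: [-0.1, 0.2, 0.5]
finger_gap: 42.7
t 3.43 tcp [563.82 281.38 104.29] rot [178.61   0.97  -9.72] F [-0.1  0.2  0.5] gap 42.7 T [-0.    0.01 -0.03]
units x,y,z: [-0.35  -0.175 -0.285] turn: -0.092
```

View pics/t1.png

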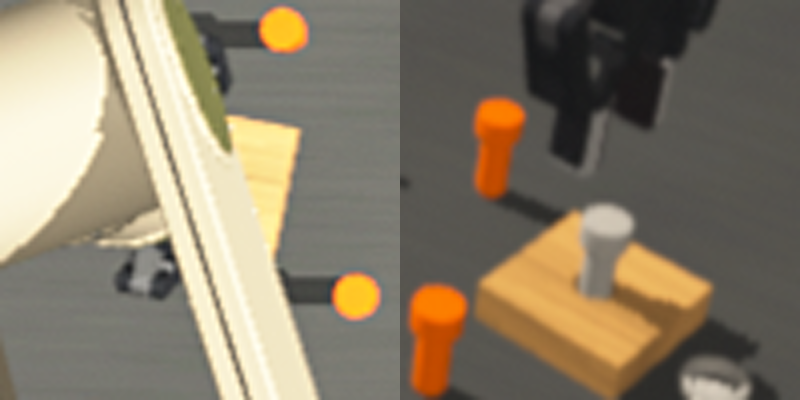

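The fingers hang over the punch, at about (590,130) in the right-hand view, and the jaws line up roughly with the head. I'll correct the offset and go lower.

```bash

python3 -m pendant '[[[-0.1,0,0.1,0],[-0.1,-0.1,0.2,0],[-0.1,-0.1,0.3,0],[0,0,0.3,-0.1],[0,0,0.3,0],[0,0,0.2,0],[0,0,0,0],[0,0,0,0],[0,0,0,0],[0,0,0,0]]]' 0
python3 st.py 557.5 286 49 -9.3
python3 - <<'E'
from fit import *
import cv2
b=snapshot("scene")[:,:,::-1]
cv2.imwrite("pics/t2.png",cv2.resize(b[190:290,330:430],None,fx=6,fy=6,interpolation=2))
E
```

```text
time: 4.37
tool_pos: [556.9, 289.4, 76.8]
tcp_rot: [178.8, 0.8, -9.0]
ft_force: [0.1, -0.8, 0.6]
finger_gap: 42.2
t 4.37 tcp [556.91 289.39  76.81] rot [178.77   0.77  -8.98] F [ 0.1 -0.8  0.6] gap 42.2 T [-0.01  0.    0.02]
units x,y,z: [0.056 0.163 1.39 ] turn: 0.07
```

View pics/t2.png

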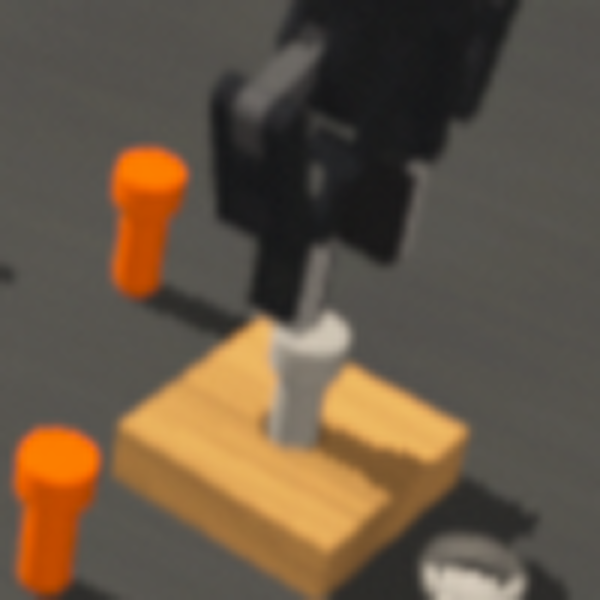

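The open fingers are now level over the head at about (310,340), one on each side, so I'll go down around it.

```bash

python3 -m pendant '[[[0,0.05,0.1,0],[0,0.05,0.2,0],[0,0.05,0.2,0],[0,0,0.2,0],[0,0,0.2,0],[0,0,0.1,0],[0,0,0.1,0],[0,0,0,0],[0,0,0,0],[0,0,0,0]]]' 0
python3 st.py 557.5 286 49 -9.3
```

```text
time: 5.25
tool_pos: [556.4, 285.4, 52.7]
tcp_rot: [178.8, 0.7, -9.0]
ft_force: [-0.3, -0.1, 0.7]
finger_gap: 42.8
t 5.25 tcp [556.4  285.38  52.73] rot [178.78   0.74  -9.01] F [-0.3 -0.1  0.7] gap 42.8 T [0.01 0.02 0.04]
units x,y,z: [ 0.049 -0.039  0.186] turn: 0.062
```

```bash

python3 -m pendant '[[[0,0,0.1,0],[0.05,0,0.1,0],[0,0,0,0],[0,0,0,0],[0,0,0,0],[0,0,0,0],[0,0,0,0],[0,0,0,0],[0,0,0,0],[0,0,0,0]]]' -1 40
python3 st.py 557.5 286 49 -9.3
python3 -m pendant '[[[0,0,0,0],[0,0,0,0],[0,0,0,0],[0,0,-0.1,0],[0,0,-0.2,0],[0,0,-0.4,0],[0,0,-0.5,0],[0,0,-0.5,0],[0,0,-0.5,0],[0,0,-0.5,0]]]' -1 40
python3 st.py 557.5 286 49 -9.3

```

```text
time: 6.08
tool_pos: [558.5, 285.8, 50.1]
tcp_rot: [178.9, 0.6, -9.0]
ft_force: [-0.5, 0.4, 0.4]
finger_gap: 21.9
t 6.08 tcp [558.54 285.85  50.12] rot [178.88   0.61  -9.  ] F [-0.5  0.4  0.4] gap 21.9 T [ 0.01  0.05 -0.02]
units x,y,z: [-0.052  0.001  0.056] turn: 0.066
time: 6.92
tool_pos: [557.5, 286.0, 106.3]
tcp_rot: [178.7, 0.9, -9.0]
ft_force: [-0.4, -0.5, -1.0]
finger_gap: 21.9
t 6.92 tcp [557.46 285.99 106.25] rot [178.72   0.86  -9.01] F [-0.4 -0.5 -1. ] gap 21.9 T [ 0.01  0.   -0.02]
units x,y,z: [ 2.000e-03 -1.000e-03  2.863e+00] turn: 0.064
```

```bash
python3 - <<'E'
from fit import *
import cv2
b=snapshot("scene")[:,:,::-1];a=snapshot("top")[:,:,::-1]
cv2.imwrite("pics/t3.png",np.hstack([cv2.resize(b[170:270,330:430],None,fx=4,fy=4,interpolation=2),cv2.resize(a[195:295,130:230],None,fx=4,fy=4,interpolation=2)]))
E
```

```text
(no output)
```

View pics/t3.png

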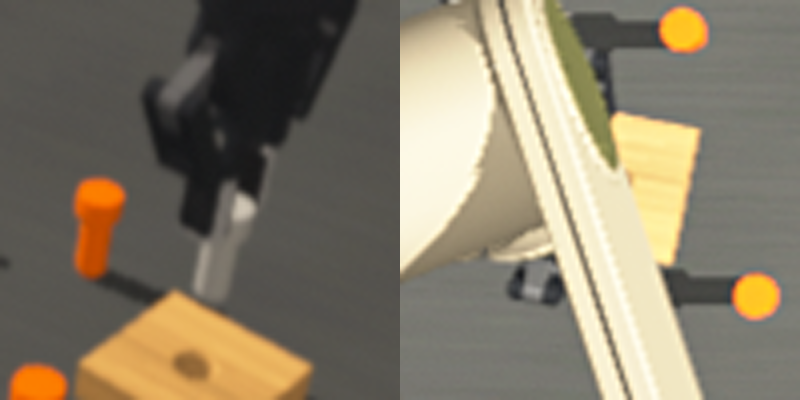

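```bash
python3 - <<'E'
from fit import *
import cv2
b=snapshot("scene")[:,:,::-1]
cv2.imwrite("pics/t4.png",cv2.resize(b[205:255,360:410],None,fx=12,fy=12,interpolation=2))
# expected outline of upright punch at TCP, foot z ~ 66
for dx,dy in[(0,0)]:
    x,y=557.5,286
    for z,r in[(67,8),(105,8),(105,12),(119,12)]:
        th=np.linspace(0,2*np.pi,60);P=np.c_[x+r*np.cos(th),y+r*np.sin(th),np.full(60,z)]
        q=proj("scene",P);q=(q+.5-[360,205])*12-.5;print(z,r,"u",q[:,0].min().round(),q[:,0].max().round(),"v",q[:,1].min().round(),q[:,1].max().round())
E
```

```text
67 8 u 207.0 311.0 v 413.0 476.0
105 8 u 243.0 350.0 v 218.0 280.0
105 12 u 216.0 376.0 v 203.0 296.0
119 12 u 229.0 391.0 v 129.0 221.0
```

View pics/t4.png

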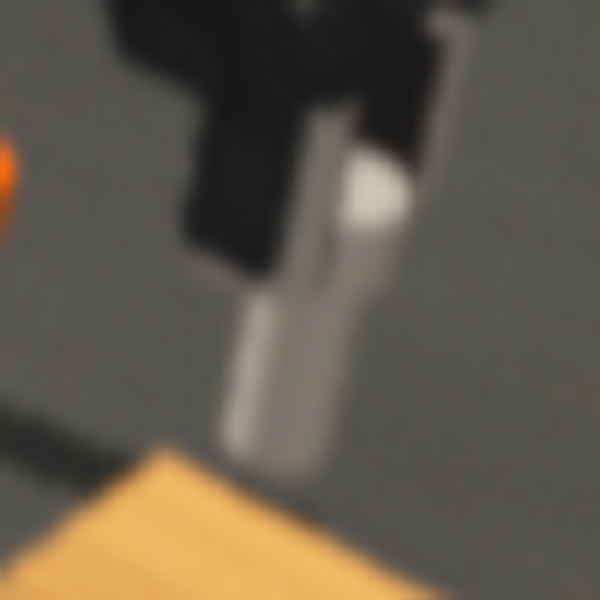

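The punch hangs upright in the grip: its foot centre is at about (273,455), and the shank's slope matches the vertical I projected. Next I'll carry it to the case.

```bash
python3 st.py 559.5 1 135 -9.3
```

```text
t 7.07 tcp [558.52 286.39 106.83] rot [178.8    0.71  -9.  ] F [ 0.3  1.  -0.9] gap 21.8 T [ 0.02 -0.05 -0.03]
units x,y,z: [ 2.282 14.086 -1.409] turn: 0.065
```

```bash

python3 -m pendant '[[[0,0.2,-0.2,0],[0.1,0.5,-0.2,0],[0.1,0.8,-0.2,0],[0.1,0.8,-0.2,0],[0.2,0.9,-0.2,0],[0.2,0.9,-0.2,0],[0.2,0.9,-0.2,0],[0.2,0.9,-0.2,0],[0.2,0.9,0,0],[0.2,0.9,0,0]]]'
python3 st.py 559.5 1 135 -9.3
```

```text
time: 7.9
tool_pos: [560.0, 115.4, 141.0]
tcp_rot: [178.5, 1.1, -8.9]
ft_force: [-0.3, -0.7, -0.7]
finger_gap: 21.7
t 7.9 tcp [559.99 115.42 140.99] rot [178.51   1.11  -8.86] F [-0.3 -0.7 -0.7] gap 21.7 T [ 0.   -0.04 -0.01]
units x,y,z: [0.857 5.656 0.3  ] turn: 0.095
```

```bash

python3 -m pendant '[[[0.1,0.9,0,0],[0.1,0.9,0,0],[0.2,0.8,0,0],[0.2,0.8,0.1,0],[0.1,0.7,0.1,0],[0,0.5,0,0.1],[0,0.2,0,0],[0,0,0,0],[0,0,0,0],[0,0,0,0]]]'
python3 st.py 559.5 1 130 -9.3
python3 - <<'E'
from fit import *
import cv2
b=snapshot("scene")[:,:,::-1];a=snapshot("top")[:,:,::-1]
cv2.imwrite("pics/t5.png",np.hstack([cv2.resize(b[135:235,190:290],None,fx=4,fy=4,interpolation=2),cv2.resize(a[195:295,250:350],None,fx=4,fy=4,interpolation=2)]))
E
```

```text
time: 8.73
tool_pos: [552.6, -1.5, 139.1]
tcp_rot: [178.3, 1.3, -10.0]
ft_force: [-0.8, 0.5, -2.1]
finger_gap: 22.2
t 8.73 tcp [552.56  -1.5  139.14] rot [178.27   1.31 -10.03] F [-0.8  0.5 -2.1] gap 22.2 T [0.04 0.03 0.  ]
units x,y,z: [ 0.32  -0.184  0.457] turn: -0.159
```

View pics/t5.png

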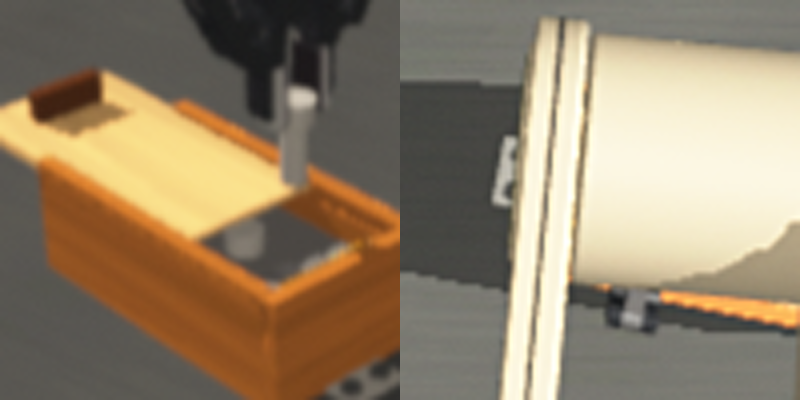

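```bash
cat > foot.py <<'E'
from st import *
from scipy.spatial.transform import Rotation as Ro
R0=Ro.from_euler("xyz",[178.88,.61,-9.0],degrees=True);off=R0.inv().apply([0,0,-40.1])
R=Ro.from_euler("xyz",s["tcp_rot"],degrees=True)
foot=s["tool_pos"]+R.apply(off);show();print("foot",foot.round(2))
ax=R.apply(R0.inv().apply([0,0,1]));print("punch tilt deg",np.degrees(ax[:2]).round(2))
tx,ty=[float(v) for v in (sys.argv[1:3] if len(sys.argv)>2 else (559.7,.8))]
d=np.array([tx,ty,foot[2]])-foot;print("tool units",(R.inv().apply(d)/20).round(3),"turn",round(-np.radians(-9.3-s["tcp_rot"][2])/.08,3))
E
python3 foot.py
```

```text
t 8.83 tcp [552.65  -1.08 139.1 ] rot [178.27   1.31  -9.98] F [-0.6  0.6 -1.2] gap 22.3 T [ 0.03 -0.01  0.01]
foot [552.09  -1.42  99.  ]
punch tilt deg [0.8  0.48]
tool units [ 0.355 -0.175 -0.013] turn -0.149
```

```bash

python3 -m pendant '[[[0.1,0,0,0],[0.1,-0.1,0,-0.1],[0.1,-0.1,0.1,0],[0,0,0.1,0],[0,0,0.1,0],[0,0,0,0],[0,0,0,0],[0,0,0,0],[0,0,0,0],[0,0,0,0]]]'
python3 foot.py
python3 - <<'E'
from fit import *
import cv2
b=snapshot("scene")[:,:,::-1]
cv2.imwrite("pics/t6.png",cv2.resize(b[140:220,210:290],None,fx=7,fy=7,interpolation=2))
E
```

```text
time: 9.67
tool_pos: [559.9, 4.9, 131.7]
tcp_rot: [178.3, 1.4, -9.2]
ft_force: [-0.1, -0.2, -1.1]
finger_gap: 22.1
t 9.67 tcp [559.92   4.88 131.69] rot [178.31   1.37  -9.23] F [-0.1 -0.2 -1.1] gap 22.1 T [0.05 0.02 0.05]
foot [559.33   4.57  91.6 ]
punch tilt deg [0.84 0.44]
tool units [0.048 0.183 0.004] turn 0.016
```

View pics/t6.png

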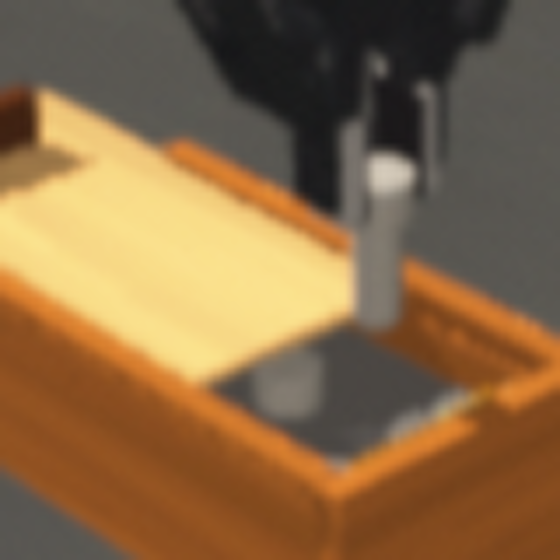

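The punch's foot is at about (378,325), above the opening and just past the lid's front edge. I'll make a small correction and go down to just above the hole.

```bash

python3 -m pendant '[[[0.05,0.1,0.1,0],[0,0.05,0.2,0],[0,0,0.2,0],[0,0,0.3,0],[0,0,0.3,0],[0,0,0.2,0],[0,0,0.1,0],[0,0,0,0],[0,0,0,0],[0,0,0,0]]]'
python3 foot.py
python3 - <<'E'
from fit import *
import cv2
b=snapshot("scene")[:,:,::-1]
cv2.imwrite("pics/t7.png",cv2.resize(b[150:230,210:290],None,fx=7,fy=7,interpolation=2))
E
```

```text
time: 10.55
tool_pos: [558.8, 0.3, 99.6]
tcp_rot: [178.3, 1.5, -9.3]
ft_force: [-0.1, 0.4, 0.1]
finger_gap: 22.0
t 10.55 tcp [5.5879e+02 3.4000e-01 9.9640e+01] rot [178.3    1.47  -9.26] F [-0.1  0.4  0.1] gap 22.0 T [ 0.03 -0.    0.05]
foot [5.5813e+02 4.0000e-02 5.9550e+01]
punch tilt deg [0.94 0.44]
tool units [ 0.071 -0.05  -0.003] turn 0.009
```

View pics/t7.png

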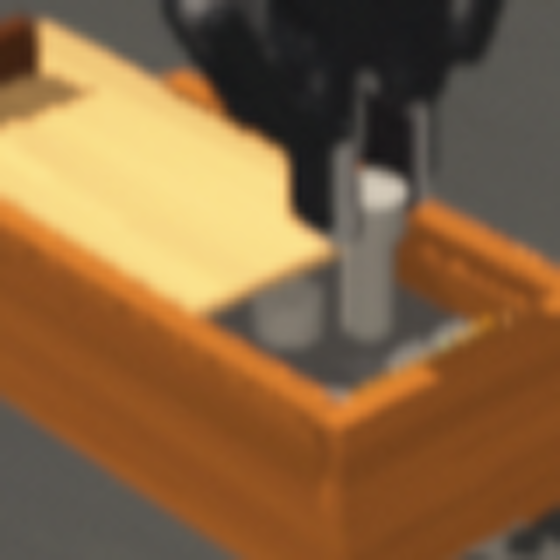

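```bash
python3 - <<'E'
from fit import *
# foot bottom nearest edge and sides; compare with projected disc
for x,y in[(558.1,0),(560,2)]:
    th=np.linspace(0,6.283,90);q=proj("scene",np.c_[x+8*np.cos(th),y+8*np.sin(th),np.full(90,59.5)]);q=(q+.5-[210,150])*7-.5
    print(x,y,q.min(0).round(),q.max(0).round())
for x,y in[(558.1,0)]:
    th=np.linspace(0,6.283,90);q=proj("scene",np.c_[x+12*np.cos(th),y+12*np.sin(th),np.full(90,111.5)]);q=(q+.5-[210,150])*7-.5
    print(x,y,q.min(0).round(),q.max(0).round())
E
```

```text
558.1 0 [340. 314.] [390. 340.]
560 2 [341. 318.] [391. 345.]
558.1 0 [324. 166.] [401. 204.]
```

The foot's outline spans about u 342–392 with its bottom at v≈340, within about 1 px of the position I projected. I'll go down gently and watch the force.

```bash

python3 -m pendant '[[[0.05,-0.05,0.1,0],[0,0,0.1,0],[0,0,0.1,0],[0,0,0.1,0],[0,0,0.1,0],[0,0,0.05,0],[0,0,0.05,0],[0,0,0,0],[0,0,0,0],[0,0,0,0]]]'
python3 foot.py
```

```text
time: 11.43
tool_pos: [560.5, 0.9, 87.3]
tcp_rot: [178.3, 1.4, -9.3]
ft_force: [-0.3, -0.0, -0.5]
finger_gap: 22.3
t 11.43 tcp [560.47   0.95  87.35] rot [178.31   1.36  -9.25] F [-0.3 -0.  -0.5] gap 22.3 T [0.01 0.01 0.04]
foot [559.89   0.64  47.25]
punch tilt deg [0.83 0.44]
tool units [-0.01  -0.007  0.   ] turn 0.011
```

```bash

python3 -m pendant '[[[0,0,0.05,0],[0,0,0.05,0],[0,0,0.05,0],[0,0,0.05,0],[0,0,0.05,0],[0,0,0.05,0],[0,0,0.05,0],[0,0,0,0],[0,0,0,0],[0,0,0,0]]]'
python3 foot.py
```

```text
time: 12.27
tool_pos: [560.4, 0.7, 79.8]
tcp_rot: [178.3, 1.3, -9.3]
ft_force: [-0.5, 0.5, -1.6]
finger_gap: 22.0
t 12.27 tcp [560.39   0.71  79.78] rot [178.31   1.34  -9.25] F [-0.5  0.5 -1.6] gap 22.0 T [ 0.02 -0.06 -0.03]
foot [5.5982e+02 4.0000e-01 3.9690e+01]
punch tilt deg [0.81 0.45]
tool units [-0.009 -0.019 -0.   ] turn 0.011
```

```bash

python3 -m pendant '[[[0,0,0.1,0],[0,0,0.1,0],[0,0,0.1,0],[0,0,0.1,0],[0,0,0.1,0],[0,0,0.1,0],[0,0,0.05,0],[0,0,0,0],[0,0,0,0],[0,0,0,0]]]'
python3 foot.py
```

```text
time: 13.1
tool_pos: [559.8, 0.3, 65.1]
tcp_rot: [178.3, 1.4, -9.3]
ft_force: [-0.9, 0.7, -0.1]
finger_gap: 21.9
t 13.1 tcp [5.5979e+02 3.5000e-01 6.5050e+01] rot [178.31   1.37  -9.25] F [-0.9  0.7 -0.1] gap 21.9 T [ 0.06 -0.05  0.01]
foot [5.592e+02 4.000e-02 2.496e+01]
punch tilt deg [0.84 0.45]
tool units [ 0.019 -0.042 -0.002] turn 0.01
```

```bash

python3 -m pendant '[[[0,-0.02,0.1,0],[0,0,0.1,0],[0,0,0.1,0],[0,0,0.1,0],[0,0,0.1,0],[0,0,0.1,0],[0,0,0.05,0],[0,0,0,0],[0,0,0,0],[0,0,0,0]]]'
python3 foot.py
```

```text
time: 13.93
tool_pos: [559.9, 0.4, 50.9]
tcp_rot: [178.3, 1.3, -9.2]
ft_force: [-0.2, -0.2, -1.1]
finger_gap: 22.0
t 13.93 tcp [5.5987e+02 4.1000e-01 5.0910e+01] rot [178.31   1.32  -9.25] F [-0.2 -0.2 -1.1] gap 22.0 T [ 0.01 -0.04 -0.03]
foot [5.5932e+02 9.0000e-02 1.0810e+01]
punch tilt deg [0.79 0.45]
tool units [ 0.013 -0.038 -0.001] turn 0.011
```

```bash

python3 -m pendant '[[[0,0,0.05,0],[0,0,0.05,0],[0,0,0.02,0],[0,0,0,0],[0,0,0,0],[0,0,0,0],[0,0,0,0],[0,0,0,0],[0,0,0,0],[0,0,0,0]]]'
python3 foot.py
python3 -m pendant '[[[0,0,0,0],[0,0,0,0],[0,0,0,0],[0,0,0,0],[0,0,0,0],[0,0,-0.1,0],[0,0,-0.2,0],[0,0,-0.3,0],[0,0,-0.4,0],[0,0,-0.5,0]]]' -0.1
python3 st.py
```

```text
time: 14.77
tool_pos: [559.9, 0.4, 48.6]
tcp_rot: [178.3, 1.3, -9.2]
ft_force: [-1.3, -0.1, -0.5]
finger_gap: 22.5
t 14.77 tcp [5.599e+02 3.500e-01 4.858e+01] rot [178.31   1.3   -9.25] F [-1.3 -0.1 -0.5] gap 22.5 T [ 0.01 -0.03 -0.01]
foot [5.5936e+02 4.0000e-02 8.4800e+00]
punch tilt deg [0.77 0.45]
tool units [ 0.011 -0.04  -0.001] turn 0.011
time: 15.6
tool_pos: [559.6, 1.2, 79.4]
tcp_rot: [178.3, 1.5, -9.3]
ft_force: [-0.1, -1.4, 1.3]
finger_gap: 38.8
t 15.6 tcp [559.56   1.2   79.39] rot [178.3    1.47  -9.26] F [-0.1 -1.4  1.3] gap 38.8 T [-0.02  0.01  0.01]
```

```bash

python3 -m pendant '[[[0,0,-0.6,0],[0,0,-0.6,0],[0,0.2,-0.6,0],[0,0.5,-0.5,0],[0,0.8,-0.3,0],[0,0.8,0,0],[0,0.8,0,0],[0,0.8,0,0],[0,0.8,0,0],[0,0.8,0,0]]]' -1
python3 st.py 521.9 -229 130 -9.3
```

```text
time: 16.43
tool_pos: [547.7, -112.4, 154.2]
tcp_rot: [178.3, 0.5, -9.0]
ft_force: [0.7, -0.4, -0.4]
finger_gap: -0.2
t 16.43 tcp [ 547.72 -112.35  154.17] rot [178.27   0.55  -8.97] F [ 0.7 -0.4 -0.4] gap -0.2 T [ 0.03 -0.05 -0.05]
units x,y,z: [-0.366  5.962  1.208] turn: 0.073
```

```bash

python3 -m pendant '[[[0,0.9,0,0],[-0.1,0.9,0,0],[-0.1,0.9,0,0],[-0.1,0.9,0,0.05],[0,0.8,0,0],[0,0.5,0,0],[0,0.2,0,0],[0,0,0,0],[0,0,0,0],[0,0,0,0]]]'
python3 st.py 521.9 -229 130 -9.3
python3 - <<'E'
from fit import *
import cv2
b=snapshot("scene")[:,:,::-1];a=snapshot("top")[:,:,::-1]
cv2.imwrite("pics/t8.png",np.hstack([cv2.resize(b[130:250,175:305],None,fx=4,fy=4,interpolation=2)[:,:520],cv2.resize(a[205:325,270:340],None,fx=4,fy=4,interpolation=2)]))
E
```

```text
time: 17.27
tool_pos: [523.2, -226.6, 167.8]
tcp_rot: [178.0, 0.1, -9.6]
ft_force: [-0.8, 0.2, -0.1]
finger_gap: -0.3
t 17.27 tcp [ 523.22 -226.58  167.79] rot [ 1.7801e+02  6.0000e-02 -9.5700e+00] F [-0.8  0.2 -0.1] gap -0.3 T [ 0.02  0.03 -0.01]
units x,y,z: [-0.045  0.13   1.889] turn: -0.058
```

View pics/t8.png

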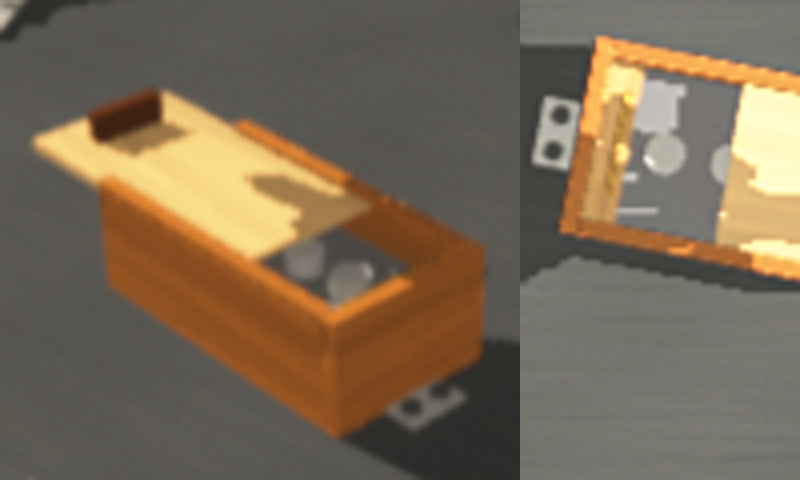

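```bash
python3 - <<'E'
from fit import *
import cv2
b=snapshot("scene")[:,:,::-1];a=snapshot("top")[:,:,::-1]
A=cv2.resize(a[215:265,285:335],None,fx=8,fy=8,interpolation=2);B=cv2.resize(b[180:220,230:280],None,fx=8,fy=8,interpolation=2)
cv2.imwrite("pics/t9.png",np.hstack([A,cv2.copyMakeBorder(B,0,80,0,0,0)]))
p=[550.96,-51.54,80.71]
for nm,x in(("k2",16),("new",54)):
  for z in(58,62,70):
    c=place(p,[x,0,z]);print(nm,z,((proj("top",c)+.5-[285,215])*8)[0].round(),((proj("scene",c)+.5-[230,180])*8+[400,0])[0].round())
E
```

```text
k2 58 [305. 248.] [569.  92.]
k2 62 [306. 248.] [569.  80.]
k2 70 [309. 248.] [568.  56.]
new 58 [174. 223.] [659. 143.]
new 62 [175. 223.] [659. 131.]
new 70 [177. 222.] [658. 107.]
```

View pics/t9.png

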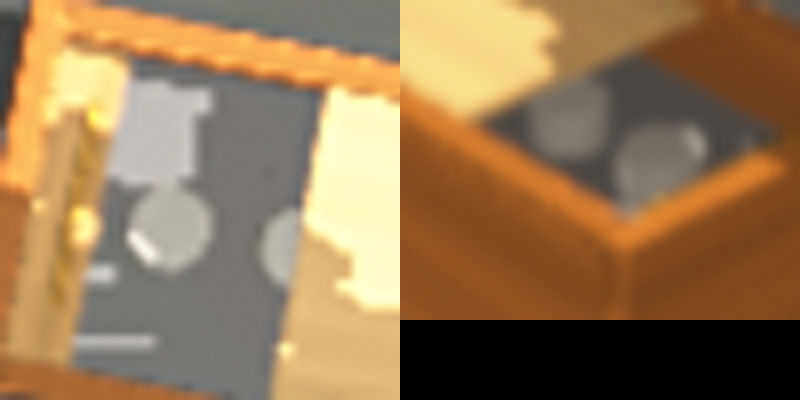

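The punch is seated: the scene view puts its head-top centre at (662,147), against (659,143) predicted for full depth. The top view agrees at about (171,228), against (174,223). Now I'll go down behind the rib.

```bash

python3 -m pendant '[[[0,0.1,0.2,-0.05],[0,0.1,0.4,0],[0,0,0.5,0],[0,0,0.6,0],[0,0,0.6,0],[0,0,0.5,0],[0,0,0.3,0],[0,0,0.2,0],[0,0,0.1,0],[0,0,0,0]]]'
cat > cs.py <<'E'
from st import *
p=[550.96,-51.54,80.71];a=np.radians(p[2]);u=np.array([np.cos(a),np.sin(a)]);v=np.array([-u[1],u[0]])
d=s["tool_pos"][:2]-p[:2];show();print("case x,y",(d@u).round(2),(d@v).round(2),"Fx,Fy case",(s["ft_force"][:2]@u).round(2),(s["ft_force"][:2]@v).round(2))
E
python3 cs.py
```

```text
time: 18.3
tool_pos: [520.1, -230.5, 88.5]
tcp_rot: [178.1, 0.4, -9.1]
ft_force: [0.3, -0.4, 0.0]
finger_gap: 0.0
t 18.3 tcp [ 520.06 -230.51   88.52] rot [178.14   0.42  -9.15] F [ 0.3 -0.4  0. ] gap 0.0 T [ 0.04 -0.05 -0.03]
case x,y -181.61 1.6 Fx,Fy case -0.33 -0.39
```

```bash

python3 -m pendant '[[[0,0,0.1,0.05],[0,0,0.15,0],[0,0,0.15,0],[0,0,0.1,0],[0,0,0,0],[0,0,0,0],[0,0,0,0],[0,0,0,0],[0,0,0,0],[0,0,0,0]]]'
python3 cs.py
python3 - <<'E'
from fit import *
import cv2
b=snapshot("scene")[:,:,::-1];a=snapshot("top")[:,:,::-1]
cv2.imwrite("pics/t10.png",np.hstack([cv2.resize(b[120:220,170:270],None,fx=4,fy=4,interpolation=2),cv2.resize(a[205:305,340:440],None,fx=4,fy=4,interpolation=2)]))
E
```

```text
time: 19.13
tool_pos: [521.9, -231.9, 80.4]
tcp_rot: [178.0, 0.1, -9.4]
ft_force: [0.6, 0.6, 1.5]
finger_gap: -0.2
t 19.13 tcp [ 521.93 -231.85   80.41] rot [ 1.7804e+02  1.4000e-01 -9.4000e+00] F [0.6 0.6 1.5] gap -0.2 T [-0.01  0.05 -0.01]
case x,y -182.63 -0.46 Fx,Fy case 0.69 -0.45
```

View pics/t10.png

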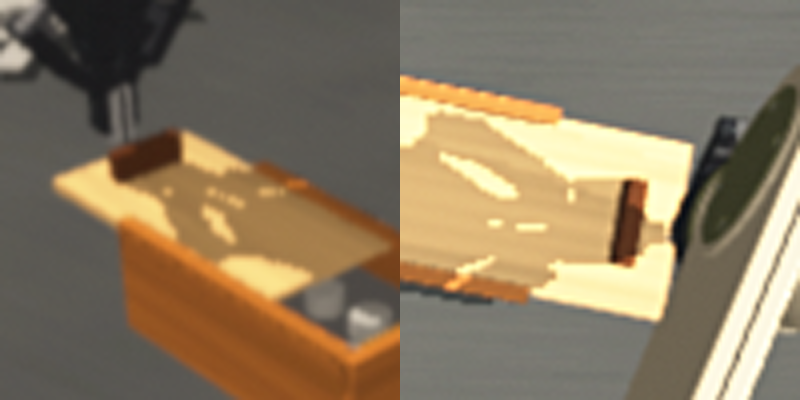

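The fingertips are behind the rib and near its middle in y: the rib is at u≈628, v 180–265 in the right-hand view, and the fingers' shadow falls at v≈230. I'll lower slightly and start pushing gently.

```bash

python3 -m pendant '[[[0,0,0.1,0],[0,0,0.1,0],[0,-0.05,0,0],[0,-0.1,0,0],[0,-0.1,0,0],[0,-0.1,0,0],[0,-0.1,0,0],[0,-0.1,0,0],[0,-0.1,0,0],[0,-0.1,0,0]]]'
python3 cs.py
```

```text
time: 20.07
tool_pos: [524.4, -215.8, 75.3]
tcp_rot: [178.0, 0.2, -9.4]
ft_force: [-0.3, -1.2, 0.5]
finger_gap: -0.0
t 20.07 tcp [ 524.41 -215.84   75.28] rot [ 1.7804e+02  1.5000e-01 -9.4100e+00] F [-0.3 -1.2  0.5] gap -0.0 T [-0.16  0.03  0.01]
case x,y -166.43 -0.32 Fx,Fy case -1.27 0.09
```

```bash

python3 -m pendant '[[[0,-0.1,0,0],[0,-0.1,0,0],[0,-0.1,0,0],[0,-0.1,0,0],[0,-0.1,0,0],[0,-0.1,0,0],[0,-0.1,0,0],[0,-0.1,0,0],[0,-0.1,0,0],[0,-0.1,0,0]]]'
python3 cs.py
python3 - <<'E'
from fit import *
import cv2
b=snapshot("scene")[:,:,::-1];a=snapshot("top")[:,:,::-1]
cv2.imwrite("pics/t11.png",np.hstack([cv2.resize(b[120:220,170:270],None,fx=4,fy=4,interpolation=2),cv2.resize(a[205:305,340:440],None,fx=4,fy=4,interpolation=2)]))
E
```

```text
time: 20.9
tool_pos: [528.4, -195.0, 75.2]
tcp_rot: [177.9, 0.1, -9.4]
ft_force: [-1.4, -0.9, 1.2]
finger_gap: -0.3
t 20.9 tcp [ 528.39 -195.     75.24] rot [ 1.7794e+02  8.0000e-02 -9.4200e+00] F [-1.4 -0.9  1.2] gap -0.3 T [-0.18  0.06 -0.03]
case x,y -145.22 -0.89 Fx,Fy case -1.07 1.27
```

View pics/t11.png

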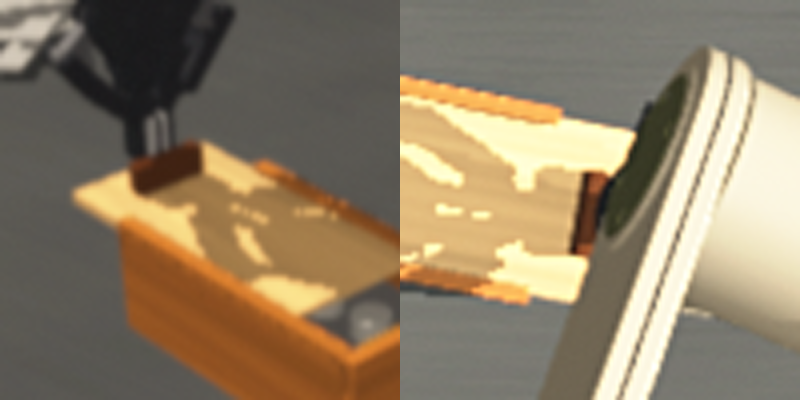

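The lid is sliding with the fingers, and the rib has moved from u≈628 to u≈592. The force is about 1 N. I'll carry on.

```bash

python3 -m pendant '[[[0,-0.1,0,0],[0,-0.12,0,0],[0,-0.12,0,0],[0,-0.12,0,0],[0,-0.12,0,0],[0,-0.12,0,0],[0,-0.12,0,0],[0,-0.12,0,0],[0,-0.12,0,0],[0,-0.12,0,0]]]'
python3 cs.py
python3 - <<'E'
from fit import *
p=[550.96,-51.54,80.71];a=np.radians(p[2])
d=back("top",(387.5,258.25),89)[:2]-p[:2];print(d@[np.cos(a),np.sin(a)],d@[-np.sin(a),np.cos(a)])
E
```

```text
time: 21.83
tool_pos: [533.1, -170.2, 75.1]
tcp_rot: [177.9, -0.0, -9.4]
ft_force: [-0.8, -2.7, 1.9]
finger_gap: 0.1
t 21.83 tcp [ 533.13 -170.23   75.15] rot [177.89  -0.    -9.43] F [-0.8 -2.7  1.9] gap 0.1 T [-0.35  0.11  0.05]
case x,y -120.02 -1.56 Fx,Fy case -2.77 0.41
-128.1366548685437 1.271951647360201
```

```bash

python3 -m pendant '[[[-0.01,-0.08,0,0],[0,-0.08,0,0],[0,-0.08,0,0],[0,-0.08,0,0],[0,-0.05,0,0],[0,-0.05,0,0],[0,-0.05,0,0],[0,-0.05,0,0],[0,-0.05,0,0],[0,-0.05,0,0]]]'
python3 cs.py
```

```text
time: 22.67
tool_pos: [535.3, -156.9, 75.0]
tcp_rot: [177.8, -0.0, -9.4]
ft_force: [-0.0, -2.5, 2.0]
finger_gap: 0.0
t 22.67 tcp [ 535.35 -156.89   75.04] rot [ 1.7784e+02 -3.0000e-02 -9.4200e+00] F [-0.  -2.5  2. ] gap 0.0 T [-0.39  0.13  0.01]
case x,y -106.49 -1.6 Fx,Fy case -2.47 -0.36
```

```bash

python3 -m pendant '[[[0,-0.05,0,0],[0,-0.05,0,0],[0,-0.05,0,0],[0,-0.05,0,0],[0,-0.05,0,0],[0,-0.05,0,0],[0,-0.05,0,0],[0,-0.05,0,0],[0,-0.05,0,0],[0,-0.05,0,0]]]'
python3 cs.py
```

```text
time: 23.5
tool_pos: [536.6, -149.8, 75.1]
tcp_rot: [177.5, -0.0, -9.5]
ft_force: [-1.8, -8.5, 1.6]
finger_gap: 0.0
t 23.5 tcp [ 536.57 -149.81   75.11] rot [ 1.7748e+02 -4.0000e-02 -9.4600e+00] F [-1.8 -8.5  1.6] gap 0.0 T [-1.35  0.31 -0.01]
case x,y -99.3 -1.66 Fx,Fy case -8.7 0.42
```

```bash

python3 -m pendant '[[[0,-0.06,0,0],[0,-0.06,0,0],[0,-0.06,0,0],[0,-0.06,0,0],[0,-0.06,0,0],[0,-0.06,0,0],[0,-0.06,0,0],[0,-0.06,0,0],[0,-0.06,0,0],[0,-0.06,0,0]]]'
python3 cs.py
```

```text
time: 24.33
tool_pos: [536.5, -150.0, 75.3]
tcp_rot: [176.3, -0.1, -9.7]
ft_force: [-2.0, -8.9, 2.2]
finger_gap: 0.1
t 24.33 tcp [ 536.52 -150.03   75.33] rot [ 1.7634e+02 -7.0000e-02 -9.6700e+00] F [-2.  -8.9  2.2] gap 0.1 T [-1.4   0.31 -0.01]
case x,y -99.53 -1.65 Fx,Fy case -9.13 0.51
```

The push has stalled at 9 N on 1.2 mm steps, so force follows step size at about 7.5 N/mm. I'll ramp it up gently.

```bash

python3 -m pendant '[[[0,-0.08,0,0],[0,-0.08,0,0],[0,-0.09,0,0],[0,-0.09,0,0],[0,-0.1,0,0],[0,-0.1,0,0],[0,-0.1,0,0],[0,-0.11,0,0],[0,-0.11,0,0],[0,-0.11,0,0]]]'
python3 cs.py
```

```text
time: 25.17
tool_pos: [536.8, -148.0, 75.7]
tcp_rot: [174.7, -0.1, -10.0]
ft_force: [-3.5, -13.9, 2.9]
finger_gap: -0.2
t 25.17 tcp [ 536.79 -147.99   75.68] rot [ 1.7472e+02 -8.0000e-02 -9.9700e+00] F [ -3.5 -13.9   2.9] gap -0.2 T [-2.12  0.46  0.03]
case x,y -97.47 -1.58 Fx,Fy case -14.27 1.18
```

```bash

python3 -m pendant '[[[0,-0.12,0,0],[0,-0.13,0,0],[0,-0.14,0,0],[0,-0.14,0,0],[0,-0.14,0,0],[0,-0.14,0,0],[0,-0.14,0,0],[0,-0.14,0,0],[0,-0.14,0,0],[0,-0.14,0,0]]]'
python3 cs.py
python3 - <<'E'
from fit import *
import cv2
b=snapshot("scene")[:,:,::-1];a=snapshot("top")[:,:,::-1]
cv2.imwrite("pics/t12.png",np.hstack([cv2.resize(b[120:220,180:300],None,fx=4,fy=4,interpolation=2)[:,:480],cv2.resize(a[205:305,270:350],None,fx=4,fy=4,interpolation=2)]))
E
```

```text
time: 26.0
tool_pos: [536.9, -147.0, 76.2]
tcp_rot: [172.3, -0.1, -10.4]
ft_force: [-4.3, -15.2, 3.1]
finger_gap: -0.1
t 26.0 tcp [ 536.85 -146.98   76.18] rot [ 1.723e+02 -6.000e-02 -1.041e+01] F [ -4.3 -15.2   3.1] gap -0.1 T [-2.52  0.53 -0.01]
case x,y -96.46 -1.48 Fx,Fy case -15.68 1.76
```

View pics/t12.png

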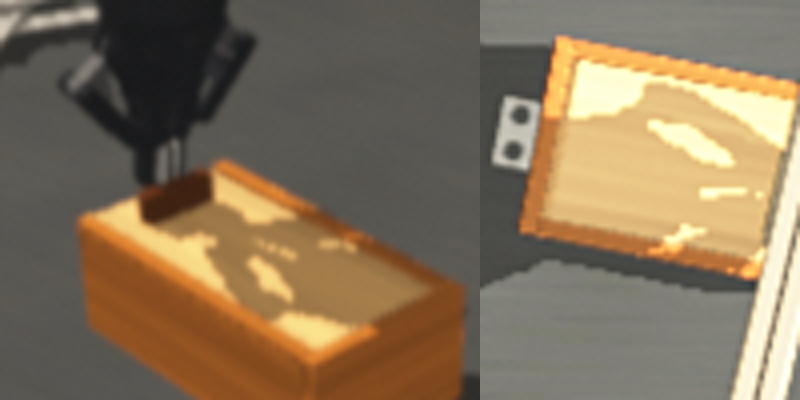

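The lid is now inside the lips, with the rib at about (177,193) in the left view, and the top view shows its nose close to the end wall. The push is at 16 N, so I'll raise it a little more.

```bash

python3 -m pendant '[[[0,-0.16,-0.02,0],[0,-0.17,-0.02,0],[0,-0.18,-0.02,0],[0,-0.18,-0.02,0],[0,-0.18,-0.02,0],[0,-0.19,-0.02,0],[0,-0.19,-0.02,0],[0,-0.19,-0.02,0],[0,-0.19,-0.02,0],[0,-0.19,-0.02,0]]]'
python3 cs.py
python3 - <<'E'
from fit import *
import cv2
b=snapshot("scene")[:,:,::-1];a=snapshot("top")[:,:,::-1]
cv2.imwrite("pics/t13.png",np.hstack([cv2.resize(b[120:220,180:300],None,fx=4,fy=4,interpolation=2)[:,:480],cv2.resize(a[205:305,270:350],None,fx=4,fy=4,interpolation=2)]))
E
```

```text
time: 26.93
tool_pos: [537.5, -142.0, 77.5]
tcp_rot: [169.4, 0.0, -10.9]
ft_force: [-4.2, -21.7, 1.6]
finger_gap: -0.0
t 26.93 tcp [ 537.46 -141.99   77.54] rot [ 1.6941e+02  3.0000e-02 -1.0950e+01] F [ -4.2 -21.7   1.6] gap -0.0 T [-3.29  0.58  0.04]
case x,y -91.44 -1.27 Fx,Fy case -22.07 0.61
```

View pics/t13.png

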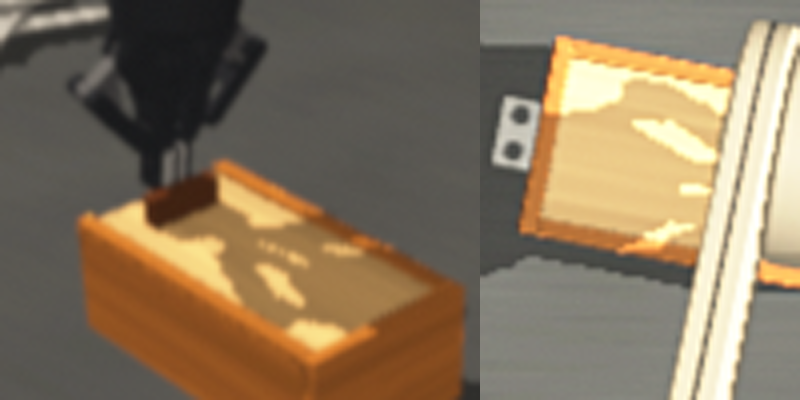

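```bash

python3 -m pendant '[[[0,0.1,0,0],[0,0.2,0,0],[0,0.3,0,0],[0,0.4,-0.2,0],[0,0.4,-0.5,0],[0,0.5,-0.6,0],[0,0.6,-0.6,0],[0,0.6,-0.4,0],[0,0.6,-0.2,0],[0,0.6,0,0]]]'
python3 cs.py
python3 - <<'E'
from fit import *
import cv2
b=snapshot("scene")[:,:,::-1];a=snapshot("top")[:,:,::-1]
cv2.imwrite("pics/t14.png",cv2.resize(a[205:285,270:390],None,fx=6,fy=6,interpolation=2))
cv2.imwrite("pics/t15.png",cv2.resize(b[145:225,190:310],None,fx=6,fy=6,interpolation=2))
E
```

```text
time: 27.87
tool_pos: [521.4, -219.7, 148.4]
tcp_rot: [169.6, 0.1, -10.8]
ft_force: [0.4, 0.6, -0.3]
finger_gap: -0.0
t 27.87 tcp [ 521.44 -219.66  148.43] rot [ 1.6958e+02  1.5000e-01 -1.0800e+01] F [ 0.4  0.6 -0.3] gap -0.0 T [ 0.07 -0.1  -0.01]
case x,y -170.68 2.0 Fx,Fy case 0.71 -0.34
```

View pics/t14.png

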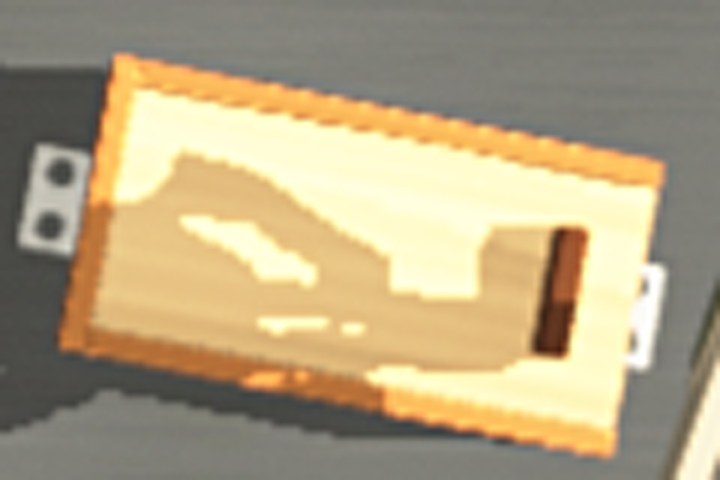

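View pics/t15.png

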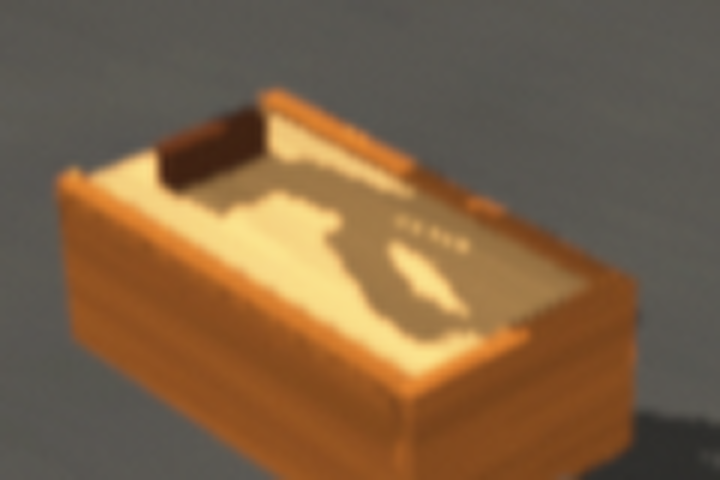

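```bash
python3 - <<'E'
from fit import *
import cv2
for p in([550.32,-51.27,80.69],[550.96,-51.54,80.71]):
  a=np.radians(p[2])
  q=lambda x,y,z:((proj("top",place(p,[x,y,z]))+.5-[270,205])*6-.5)[0].round(1)
  for x in(-75,-77):
    print(x,"rib top corners",[q(x+i,j,89) for i in(6,-6) for j in(-25,25)],"lid trail",[q(x-30,j,69) for j in(-46,46)])
im=cv2.imread("pics/t14.png")
cv2.imwrite("pics/t16.png",cv2.resize(im[200:470,500:680],None,fx=2.2,fy=2.2,interpolation=2))
E
```

```text
-75 rib top corners [array([562.8, 223.8]), array([539.1, 356.8]), array([594.5, 230. ]), array([570.9, 363. ])] lid trail [array([656.5, 188.1]), array([614.2, 428.9])]
-77 rib top corners [array([568.1, 224.9]), array([544.4, 357.8]), array([599.7, 231. ]), array([576.2, 364. ])] lid trail [array([661.7, 189.1]), array([619.4, 429.9])]
-75 rib top corners [array([563.5, 222.1]), array([539.9, 355. ]), array([595.2, 228.2]), array([571.7, 361.2])] lid trail [array([657.2, 186.3]), array([615. , 427.1])]
-77 rib top corners [array([568.8, 223.1]), array([545.2, 356.1]), array([600.5, 229.2]), array([577. , 362.2])] lid trail [array([662.4, 187.3]), array([620.2, 428.1])]
```

View pics/t16.png

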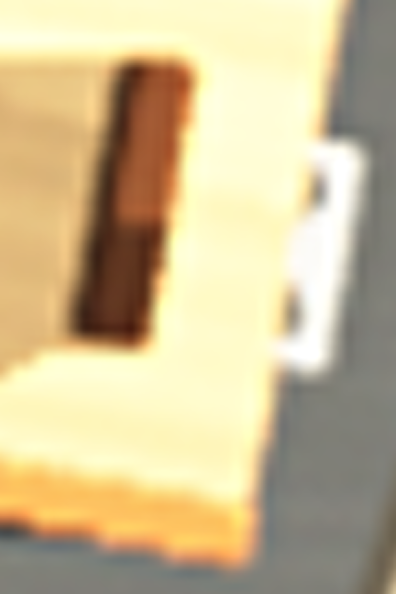

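```bash
cat > go.py <<'E'
from cs import *
from scipy.spatial.transform import Rotation as Ro
R=Ro.from_euler("xyz",s["tcp_rot"],degrees=True)
cx,cy,z=map(float,sys.argv[1:4])
w=np.r_[np.array(p[:2])+cx*u+cy*v,z];print("tool units",(R.inv().apply(w-s["tool_pos"])/20).round(2))
E
python3 go.py -112 0 105; python3 go.py -112 0 78
```

```text
t 27.97 tcp [ 521.01 -220.72  147.66] rot [ 1.6954e+02  1.6000e-01 -1.0920e+01] F [-0.2 -0.5 -0.2] gap -0.1 T [ 0.08 -0.02 -0.04]
case x,y -171.79 2.25 Fx,Fy case -0.56 0.12
tool units [ 0.03 -3.33  1.55]
t 27.97 tcp [ 521.01 -220.72  147.66] rot [ 1.6954e+02  1.6000e-01 -1.0920e+01] F [-0.2 -0.5 -0.2] gap -0.1 T [ 0.08 -0.02 -0.04]
case x,y -171.79 2.25 Fx,Fy case -0.56 0.12
tool units [ 0.04 -3.57  2.88]
```

```bash

python3 -m pendant '[[[0,-0.2,0.1,0],[0,-0.4,0.2,0],[0,-0.5,0.2,0],[0,-0.5,0.2,0],[0,-0.5,0.2,0],[0,-0.5,0.2,0],[0,-0.3,0.1,0],[0,-0.1,0,0],[0,0,0,0],[0,0,0,0]]]'
python3 go.py -108 0 78
```

```text
time: 28.8
tool_pos: [529.0, -156.9, 103.4]
tcp_rot: [169.7, 0.7, -10.8]
ft_force: [-0.7, -0.5, 0.1]
finger_gap: 0.3
t 28.8 tcp [ 529.03 -156.91  103.37] rot [169.69   0.73 -10.76] F [-0.7 -0.5  0.1] gap 0.3 T [0.03 0.   0.01]
case x,y -107.53 4.64 Fx,Fy case -0.56 0.61
tool units [ 0.25 -0.21  1.25]
```

```bash

python3 -m pendant '[[[0.1,0,0.1,0],[0.1,0,0.2,0],[0.05,-0.05,0.3,0],[0,-0.05,0.2,0],[0,-0.05,0.2,0],[0,0,0.1,0],[0,0,0,0],[0,0,0,0],[0,0,0,0],[0,0,0,0]]]'
python3 go.py -94 0 78
```

```text
time: 29.63
tool_pos: [534.3, -161.2, 79.7]
tcp_rot: [169.7, 0.6, -10.9]
ft_force: [-1.4, -0.1, 0.1]
finger_gap: 0.1
t 29.63 tcp [ 534.3  -161.24   79.65] rot [169.65   0.63 -10.91] F [-1.4 -0.1  0.1] gap 0.1 T [ 0.1  -0.03 -0.03]
case x,y -110.95 -1.27 Fx,Fy case -0.37 1.34
tool units [-0.09 -0.85 -0.07]
```

```bash

python3 -m pendant '[[[0,-0.1,0,0],[0,-0.12,-0.01,0],[0,-0.12,-0.01,0],[0,-0.12,-0.01,0],[0,-0.1,-0.01,0],[0,-0.08,-0.01,0],[0,-0.05,0,0],[0,-0.05,0,0],[0,-0.05,0,0],[0,-0.05,0,0]]]'
python3 cs.py
python3 -m pendant '[[[0,-0.05,0,0],[0,-0.05,0,0],[0,-0.05,0,0],[0,-0.06,0,0],[0,-0.06,0,0],[0,-0.06,0,0],[0,-0.08,0,0],[0,-0.08,0,0],[0,-0.08,0,0],[0,-0.08,0,0]]]'
python3 cs.py
```

```text
time: 30.47
tool_pos: [538.6, -142.9, 78.6]
tcp_rot: [169.6, 0.5, -10.9]
ft_force: [0.3, 0.0, -0.5]
finger_gap: -0.2
t 30.47 tcp [ 538.59 -142.86   78.57] rot [169.65   0.52 -10.87] F [ 0.3  0.  -0.5] gap -0.2 T [ 0.09 -0.05  0.04]
case x,y -92.12 -2.54 Fx,Fy case 0.05 -0.31
time: 31.3
tool_pos: [538.6, -142.5, 78.7]
tcp_rot: [168.5, 0.6, -11.1]
ft_force: [-3.2, -7.4, 1.1]
finger_gap: -0.1
t 31.3 tcp [ 538.64 -142.51   78.72] rot [168.48   0.56 -11.13] F [-3.2 -7.4  1.1] gap -0.1 T [-1.07  0.3  -0.  ]
case x,y -91.77 -2.52 Fx,Fy case -7.81 1.94
```

```bash

python3 -m pendant '[[[0,-0.1,-0.01,0],[0,-0.12,-0.02,0],[0,-0.14,-0.02,0],[0,-0.16,-0.02,0],[0,-0.18,-0.03,0],[0,-0.19,-0.03,0],[0,-0.2,-0.03,0],[0,-0.21,-0.03,0],[0,-0.21,-0.03,0],[0,-0.21,-0.03,0]]]'
python3 cs.py
```

```text
time: 32.13
tool_pos: [538.5, -142.5, 80.6]
tcp_rot: [165.4, 0.7, -11.8]
ft_force: [-3.6, -19.2, -0.3]
finger_gap: 0.3
t 32.13 tcp [ 538.51 -142.45   80.62] rot [165.35   0.7  -11.84] F [ -3.6 -19.2  -0.3] gap 0.3 T [-3.03  0.54  0.12]
case x,y -91.73 -2.39 Fx,Fy case -19.51 0.47
```

At about 20 N it did not move at all, so the lid is solidly against the stop. I'll back off and take a last look.

```bash

python3 -m pendant '[[[0,0.1,0,0],[0,0.2,0,0],[0,0.3,0,0],[0,0.4,-0.2,0],[0,0.4,-0.5,0],[0,0.5,-0.6,0],[0,0.6,-0.5,0],[0,0.5,-0.3,0],[0,0.2,0,0],[0,0,0,0]]]'
python3 cs.py
python3 - <<'E'
from fit import *
import cv2
b=snapshot("scene")[:,:,::-1];a=snapshot("top")[:,:,::-1]
cv2.imwrite("pics/u1.png",np.hstack([cv2.resize(a[205:305,280:380],None,fx=4,fy=4,interpolation=2),cv2.resize(b[135:235,200:300],None,fx=4,fy=4,interpolation=2)]))
d=cv2.imread("pics/t14.png").astype(int);e=cv2.resize(a[205:285,270:390],None,fx=6,fy=6,interpolation=2).astype(int)
# rib shift between pictures by red-dark mask centroid
f=lambda m:np.argwhere((m[200:380,500:620].sum(2)<330)).mean(0)
print(f(d),f(e))
E
```

```text
time: 32.97
tool_pos: [528.3, -199.5, 146.2]
tcp_rot: [165.3, 0.5, -11.9]
ft_force: [0.2, 0.0, -0.0]
finger_gap: -0.1
t 32.97 tcp [ 528.33 -199.52  146.23] rot [165.27   0.49 -11.91] F [ 0.2  0.  -0. ] gap -0.1 T [0.16 0.01 0.  ]
case x,y -149.7 -1.55 Fx,Fy case 0.03 -0.2
[93.91240876 57.67737226] [78.45744681 43.78723404]
```

View pics/u1.png

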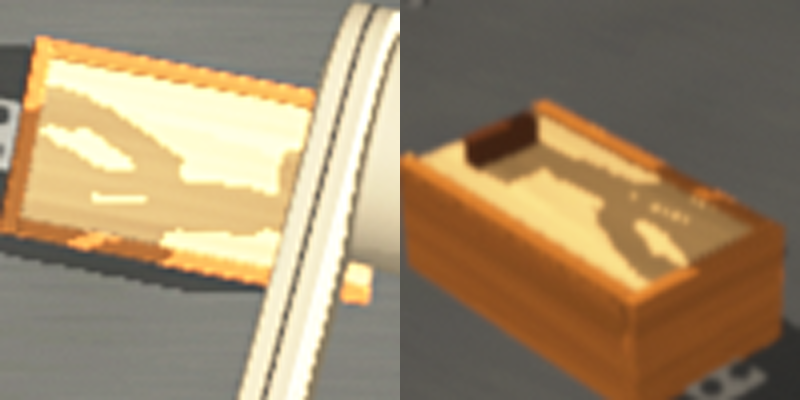

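The scene view shows the lid inside its lips. The rib corner at (477,166) maps to the same image spot as before the second push, and no gap shows at the end wall. The rib is hidden by the arm in the top view, so that comparison isn't valid. Handing in.

```bash
python3 -c "
from bench import *
print(hand_in())"
```

```text
the job is handed in; nothing more can be done
None
```

I put the punch in the empty hole and slid the lid shut over the ridge. The job was handed in at about 33 s of the 61 s allowed, with the arm clear of everything. No verdict was reported.

- **Punch:** it went into the hole with no noticeable force, and I let it go about 2 mm above its seat so it dropped the rest. In both pictures its head then sat where full depth predicts, to within about 1 px.
- **Lid:** I pushed on the rib with shut fingers. It took 1 to 3 N in free travel, then rose over the ridge, with 22 N the most I read. A second push, up to about 20 N, moved it no further.
- **Lid position:** the top picture put the rib at about x = -75 to -76 mm, against -75 mm for home, with about 1 mm of uncertainty. The limit is -76.5 mm, so the picture alone doesn't prove it. I'm also relying on the lid's refusal to move.
- **What didn't go cleanly:**
    - Forces were only read at the end of each call, so I did not see the drop in push as the ridge snapped.
    - The tool tilted up to about 15° while pushing, because the row moves can't correct tilt.
    - In my last top picture the arm hid the rib, so that comparison was useless. The scene camera showed the rib in the same place as before the second push.

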